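# Sort the strays off the cutting pad, then tip the die tote into its corner

## Task

Clear the three strays off the black pad: the two steel setting dies go into the grey tote with the other dies, and the wooden edge slicker goes into the wooden bin with the other slicker. Then take the tote by its corner handle and raise that end until the tote leans about 30 degrees and all four dies have slid together into the corner opposite the handle (the low corner may stay on the bench), and finish while still holding the tote tilted like that, propped on nothing but the bench, with hammer, jar and cork block left where they are.

Things in the scene. Friction and masses are not known exactly. Their poses are not given: they have to be found in the camera images.
- tote: Loose grey plastic open tote, 148 x 148 mm outside and 40 mm high, walls and floor 4 mm thick (inside 140 x 140 mm), 0.25 to 0.42 kg. Origin at the centre of its underside; x and y run parallel to the walls, z up. A straight bar handle leaves the +x+y corner outward along the diagonal, level. The dies are slippery on its floor and walls: tilted along the diagonal by 25 to 35 degrees they slide into the low corner.
- tote_handle (a point): Grip point in the middle of the tote's bar handle: on the diagonal 145 mm from the tote's centre and 30 mm above its underside. The bar is 12 mm thick across the diagonal and 20 mm high (20 to 40 mm above the underside), free from about 105 to 177 mm from the centre, with a slightly bigger end stop (16 mm thick, 24 mm high) beyond, ending at 187 mm. Axes as the tote's. The handle may be pinched from above across the bar.
- tote_corner (a point): The inner floor corner opposite the handle, where the dies are to gather: at -70, -70, 4 mm from the tote's origin. Axes as the tote's.
- tote_pivot (a point): The outer bottom corner opposite the handle, on which the tote rocks when the handle is raised: at -74, -74, 0 mm from the tote's origin. Axes as the tote's.
- bin: Fixed wooden open bin for slickers, 120 x 120 mm outside, 45 mm high, walls and floor 6 mm thick. Origin at the centre of its underside, x and y parallel to the walls.
- pad: Fixed black rubber cutting pad, 240 mm (its x) x 140 mm (its y), 12 mm thick, lying on the bench; the strays stand on it in a row along its x, in any order. Origin at the centre of its underside.
- die_a: A steel snap-setting die: round flange 28 mm across and 7 mm thick with a 12 mm round shank standing up from its centre, 30 mm tall in all, 45 g. Starts upright, flange down; origin at the centre of the flange's underside, z along the shank. Already in the tote, towards the tote's +x-y corner.
- die_b: A steel snap-setting die: round flange 28 mm across and 7 mm thick with a 12 mm round shank standing up from its centre, 30 mm tall in all, 45 g. Starts upright, flange down; origin at the centre of the flange's underside, z along the shank. Already in the tote, towards the tote's -x+y corner.
- die_c: A steel snap-setting die: round flange 28 mm across and 7 mm thick with a 12 mm round shank standing up from its centre, 30 mm tall in all, 45 g. Starts upright, flange down; origin at the centre of the flange's underside, z along the shank. A stray on the pad.
- die_d: A steel snap-setting die: round flange 28 mm across and 7 mm thick with a 12 mm round shank standing up from its centre, 30 mm tall in all, 45 g. Starts upright, flange down; origin at the centre of the flange's underside, z along the shank. A stray on the pad.
- slicker_a: A turned pale wooden edge slicker standing upright: 55 mm tall, 28 mm in diameter at both ends with a 20 mm waist from 16 to 34 mm above its foot, 25 g. Origin at the centre of its foot, z up. Already in the bin, in its -x half.
- slicker_b: A turned pale wooden edge slicker standing upright: 55 mm tall, 28 mm in diameter at both ends with a 20 mm waist from 16 to 34 mm above its foot, 25 g. Origin at the centre of its foot, z up. A stray on the pad.
- hammer: Bystander: hammer lying on the bench beyond the pad, lying crosswise to the robot, some 0.3 m long, handle along its x; origin at the underside. Leave alone.
- jar: Bystander: brown glass jar, 60 mm in diameter, 85 mm tall, beyond the tote; origin at the centre of its foot. Leave alone.
- block: Bystander: cork sanding block, 60 x 100 x 30 mm, on the bench nearer the robot than the tote; origin at the centre of its underside. Leave alone.

How it is judged:
By the outcome, as a careful person would: the job done as asked, in the order asked, and still so for the second after the job is handed in, while the arm keeps its last pose, push and grip.
It also fails if it takes over 72 s, if anything falls off the work surface, if the arm or the gripper's body presses on something with over 40 N, if the wrist force passes 120 N, or if a joint passes its speed limit or range.

## Robot

A 6-joint arm with a two-finger parallel gripper is mounted at the origin on the work surface. World frame = base frame: x ahead of the robot, y to its left, z up, the work surface at z = 0. Lengths are in m, angles in rad, forces in N, time in s.
With the tool pointing down it reaches from about 0.25 to 0.725 m from the base axis. Payload 4 kg.
Tool frame: the origin (TCP) lies on the centre line of the jaws, within the pads' length; the fingertips stand 17 mm ahead of it and the grasp point (between the pads) lies 2 mm behind it; z points along the fingers, y is the line along which they close (so a half turn about z gives the same grasp; the last joint's range is limited). The gripper opens to 85 mm and grips with 20 to 120 N. Pads are 22 mm wide; open, the fingers measure 114 mm over their backs; the gripper's body (76 mm by 85 mm) begins 54 mm behind the grasp point. The pads swing forward as they close: fully open they stand 13 mm farther back than shut.
Start: joints at [1.328, 0.241, 0.005, 1.335, 0, 1.571], TCP at [0.12, 0.485, 0.248] pointing down, gripper open.
Joint ranges: [-2.72, 2.72], [-1.05, 1.87], [-1.09, 1.28], [-1.99, 2.15], [-1.42, 1.44], [-3.14, 3.14]. Speed limits (rad/s): [2.79, 2.79, 3.14, 3.14, 3.14, 3.14].

## Interface

Orientations are given as a unit quaternion [x, y, z, w].
In Python, from workcell import bot, camera, get_calibration gives the robot as it stands.
- The arm moves only by the tool apply_moves, never from a script. Its argument "steps" is a list of rows, each a list of 3 entries, a list of its own where there are three numbers: the shift along the tool's x, y, z as a fraction of full scale, then the turn, a rotation vector about the tool's x, y, z as a fraction of full scale, then the opening, from 0 (shut) to 1 (fully open). A call has exactly 8 rows; each row shifts and turns the commanded pose from where the row before left it, along the tool's axes as they then stand; what a row does not reach is not made up. Full scale, the value 1, is 20 cm for a shift and pi rad for a turn. A row lasts 1/12 s, in which the tool goes at most 41.7 mm and 7.16 degrees, less where a joint would pass 70% of its speed; a pose out of reach is approached as far as the arm can. A call with a number of a shift or a turn outside -1 to 1 is refused whole. A call with a gripper value outside its range is refused whole. The fingers move at their own pace and stop on an object; the grip force is fixed at half the most. Time passes only in rows, so rows that do not move let the fingers close, or fill a call up. It gives the time, the measured TCP pose, the force, the opening and the grip force at its end, in the units of the state.
- bot.get_obs(): the state, without advancing time (a new reading comes with each control period).
- camera(name): name is "side" or "top"; returns (picture, depth): 384x512x3 uint8, red, green, blue; 384x512 float32, m along the optical axis (not along the pixel's ray), 0 where there is no reading.
- get_calibration(name): a dict with "fov_y" (degrees; the focal length in pixels is half the picture's height over the tangent of half this angle, whatever the lens; pixels are square), "cx", "cy" (the principal point, pixels), "rvec" (rotation vector, rad) and "tvec" (3), from world to camera coordinates, as OpenCV has them. Camera axes: x right, y down, z forward; pixel columns grow to the right and rows downward; lengths in m; the calibration is good to about 2 mm. A picture is of the moment at which its call begins. get_calibration takes no time and is no camera call.
- bot.job_done(): hands the job in; it is judged then, once.
The state is a dict: "clock": time; "joint_pos": joint angles; "joint_vel": joint speeds; "tau": joint torques, N m; "eef_pos": TCP position; "tool_rot": TCP orientation; "ft_force": force on the tool from outside, world axes, zero at the start; "ft_torque": the same for the moment, N m; "grip_width": finger opening in m; "grasp_force": force on a finger pad.
Only numpy, scipy, OpenCV 4.12 (cv2) and the standard library are available. Lean on these libraries where they do the work, as an engineer would, in place of code of your own. Each camera call takes 0.05 s, during which the arm holds its last target. There are 200 camera calls.

## Working session

There is one attempt and no reset: what is moved stays moved. The work goes in short steps, Python scripts to look and compute and a tool call to move; the robot and the scene stay as the last step left them, time stands still between calls to the robot, and variables do not carry over. Pictures are saved under pics/ and viewed, at most 10 in all, crops included, and the job is handed in when it is done.

Besides the shell and the picture viewer there is one more tool, called after "Emit:" by a JSON object that holds its "fn" and its "kwargs", one argument or row to a line. apply_moves: Moves the arm, as the interface text tells. Its arguments: {"type":"object","properties":{"steps":{"type":"array"}},"required":["steps"]}

```bash
mkdir -p pics
cat > h.py <<'E'
import numpy as np, cv2
from workcell import bot, camera, get_calibration
from scipy.spatial.transform import Rotation as R
def cal(n):
    c=get_calibration(n); f=192/np.tan(np.radians(c['fov_y'])/2)
    K=np.array([[f,0,c['cx']],[0,f,c['cy']],[0,0,1]]); Rm=R.from_rotvec(np.ravel(c['rvec'])).as_matrix(); t=np.ravel(c['tvec'])
    return K,Rm,t
def ray(n,u,v,z):
    K,Rm,t=cal(n); o=-Rm.T@t; d=Rm.T@np.linalg.inv(K)@np.array([u,v,1.]); return o+d*(z-o[2])/d[2]
def cloud(n,dep):
    K,Rm,t=cal(n); v,u=np.mgrid[:384,:512]; p=np.stack([(u-K[0,2])/K[0,0]*dep,(v-K[1,2])/K[1,1]*dep,dep],-1)
    return (p-t)@Rm
def proj(n,P):
    K,Rm,t=cal(n); q=K@(Rm@np.asarray(P)+t); return q[:2]/q[2]
E
python3 - <<'E'
from h import *
for n in('top','side'):
    im,d=camera(n); np.savez(f'{n}0.npz',im=im,d=d); cv2.imwrite(f'pics/{n}0.png',cv2.resize(im[...,::-1],(768,576),interpolation=cv2.INTER_CUBIC))
    c=get_calibration(n);print(c); K,Rm,t=cal(n);print(-Rm.T@t,(d>0).mean())
o=bot.get_obs();print(o)
E
ls
```

```text
{'fov_y': 49.147310009168, 'cx': 253.73388623380637, 'cy': 194.21479856099, 'rvec': array([ 2.06652462, -2.16701724,  0.22518091]), 'tvec': array([-0.02822542,  0.59389884,  0.99644188])}
[ 0.37776586 -0.04310657  1.09628632] 0.9959564208984375
{'fov_y': 46.6511466169664, 'cx': 250.07550675070289, 'cy': 193.7668229222858, 'rvec': array([ 0.93493006, -2.53410764,  0.98769612]), 'tvec': array([0.4144109 , 0.36392958, 0.70428237])}
[0.16846439 0.42524683 0.76875202] 0.9957275390625
{'clock': 0.1, 'joint_pos': array([ 1.32801259e+00,  2.41367474e-01,  3.85820557e-03,  1.33518813e+00,
       -1.10124403e-05,  1.57079740e+00]), 'joint_vel': array([ 0.00173276, -0.00171782,  0.00316868, -0.00149333, -0.00029009,
       -0.00112333]), 'tau': array([-6.33322361e-05, -3.73139012e+01,  2.53010201e+01,  1.08654253e-02,
       -6.54166206e-05,  2.79491353e-06]), 'eef_pos': array([0.12007864, 0.48482173, 0.24748675]), 'tool_rot': array([ 1.21094421e-01,  9.92640538e-01, -9.44207490e-04, -1.09637905e-04]), 'ft_force': array([-0.9359283 ,  0.59043371, -0.03014429]), 'ft_torque': array([-0.0239766 ,  0.01711859,  0.03481342]), 'grasp_force': 0.0, 'grip_width': 0.08520475425403524}
h.py
pics
side0.npz
top0.npz
```

View pics/top0.png

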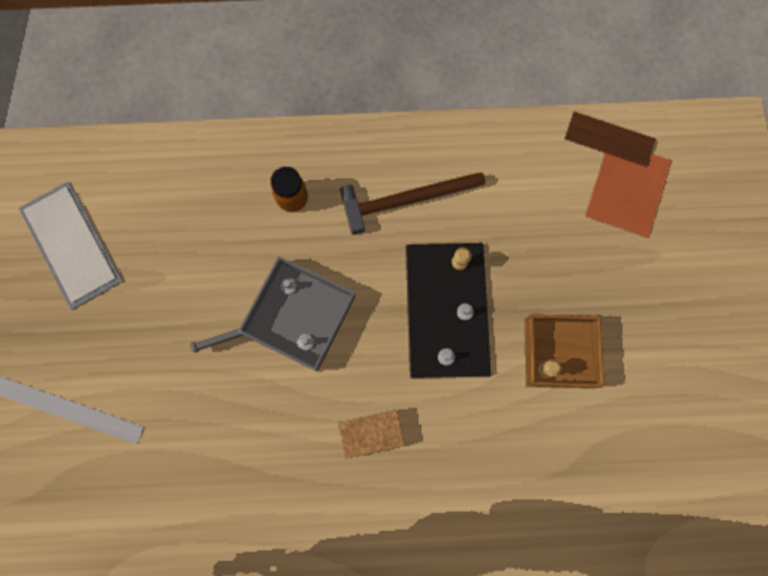

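View pics/side0.png

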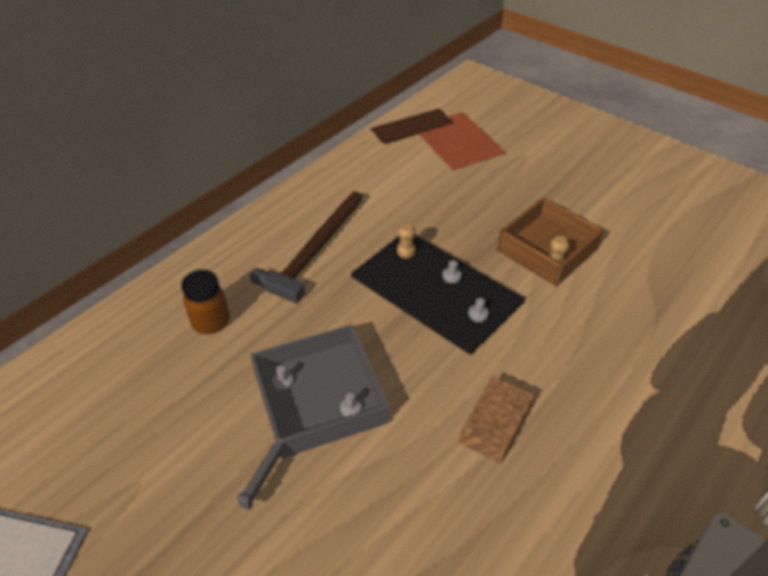

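The top view (768 px wide) shows the slicker at (461,258) and the stray dies at (465,311) and (446,356) on the pad. The tote's corners are (280,260), (354,295), (319,369) and (242,330), with its handle ending at (195,347). The bin is at about (565,352), with its slicker at (551,369). The side view agrees.

Run:
```python
from h import *
s=512/768
T=np.load('top0.npz');S=np.load('side0.npz')
ct,cs=cloud('top',T['d']),cloud('side',S['d'])
def near(C,x,y,r,z0,z1):
    p=C.reshape(-1,3); return p[(np.hypot(p[:,0]-x,p[:,1]-y)<r)&(p[:,2]>z0)&(p[:,2]<z1)]
for n,u,v,z0 in(('slick',461,258,.055),('die1',465,311,.03),('die2',446,356,.03),('slA',551,369,.05),('dA',289,285,.024),('dB',305,342,.024)):
    q=ct[int(v*s),int(u*s)]
    for nm,C in(('t',ct),('s',cs)):
        p=near(C,q[0],q[1],.022,z0,.09); print(n,nm,q.round(4),len(p),np.median(p,0).round(4) if len(p) else '', p.max(0).round(4) if len(p) else '', p.min(0).round(4) if len(p) else '')
# tote grey mask
for nm,C,D in(('t',ct,T),('s',cs,S)):
    hsv=cv2.cvtColor(D['im'],cv2.COLOR_RGB2HSV)
    for lab,(x,y),col in(('tote',ct[int(315*s),int(298*s)][:2],(hsv[...,1]<60)),('bin',ct[int(352*s),int(565*s)][:2],hsv[...,1]>=0)):
        d=np.hypot(C[...,0]-x,C[...,1]-y)
        lo,hi=((.030,.05) if lab=='tote' else (.036,.055))
        m=(d<(.22 if lab=='tote' else .10))&(C[...,2]>lo)&(C[...,2]<hi)&col
        p=C[m]; 
        if lab=='tote':
            q=p[d[m]<.112]; h=p[d[m]>.12]
            print(nm,'handle n',len(h),h.mean(0).round(4), h[np.argmax(np.hypot(h[:,0]-x,h[:,1]-y))].round(4))
        else: q=p
        r=cv2.minAreaRect(q[:,:2].astype(np.float32)*1000); print(nm,lab,len(q),r,cv2.boxPoints(r).round(1).tolist(),np.percentile(q[:,2],[5,50,95]))
    for u,v in((100,320),):pass
    # die offsets
m=(T['im'].max(-1)<40); p=ct[m&(np.hypot(ct[...,0]-ct[int(300*s),int(440*s),0],ct[...,1]-ct[int(300*s),int(440*s),1])<.16)]
print('pad',cv2.minAreaRect(p[:,:2].astype(np.float32)*1000),np.median(p[:,2]))
print('bench z',ct[int(450*s),int(500*s)],cs[int(470*s),int(400*s)])
for n,u,v in (('cork',371,434),('jar',289,180),('hamhead',352,209)): print(n,ct[int(v*s),int(u*s)].round(3))
```

```text
slick t [ 0.6412 -0.1935  0.0687] 93 [ 0.6465 -0.1969  0.0645] [ 0.662  -0.1848  0.0701] [ 0.6355 -0.2106  0.056 ]
slick s [ 0.6412 -0.1935  0.0687] 95 [ 0.6477 -0.192   0.0654] [ 0.6613 -0.1821  0.0719] [ 0.6364 -0.2057  0.0554]
die1 t [ 0.556  -0.1984  0.041 ] 21 [ 0.5577 -0.2003  0.0408] [ 0.564  -0.1944  0.0448] [ 0.5524 -0.2062  0.0304]
die1 s [ 0.556  -0.1984  0.041 ] 34 [ 0.5598 -0.1972  0.0421] [ 0.5669 -0.1929  0.0458] [ 0.5549 -0.2072  0.03  ]
die2 t [ 0.4811 -0.16    0.0417] 19 [ 0.4811 -0.1621  0.0417] [ 0.486  -0.1571  0.0442] [ 0.476  -0.1678  0.0399]
die2 s [ 0.4811 -0.16    0.0417] 39 [ 0.4834 -0.1604  0.0417] [ 0.4902 -0.1554  0.0459] [ 0.4779 -0.1682  0.0313]
slA t [ 0.4491 -0.3287  0.059 ] 102 [ 0.4511 -0.3305  0.0588] [ 0.4645 -0.32    0.0646] [ 0.439  -0.3452  0.0501]
slA s [ 0.4491 -0.3287  0.059 ] 102 [ 0.4528 -0.3277  0.0593] [ 0.469  -0.3184  0.0665] [ 0.4404 -0.3424  0.05  ]
dA t [0.6163 0.1025 0.0331] 18 [0.6191 0.1063 0.0331] [0.6249 0.1107 0.0365] [0.6139 0.1021 0.0262]
dA s [0.6163 0.1025 0.0331] 39 [0.6213 0.1083 0.0342] [0.6272 0.1126 0.0377] [0.6173 0
[... 1141 characters left out ...]
4.7999877929688, 126.80000305175781], [535.5999755859375, 202.8000030517578]] [0.03087776 0.03919418 0.04288431]
s bin 736 ((483.8590087890625, -361.6644287109375), (124.11181640625, 122.28642272949219), 85.36347961425781) [[417.8999938964844, -418.6000061035156], [539.7999877929688, -428.5], [549.7999877929688, -304.79998779296875], [427.8999938964844, -294.8999938964844]] [0.03704242 0.04428956 0.04893099]
pad ((566.9775390625, -172.69174194335938), (135.7060089111328, 233.91966247558594), 88.42436218261719) 0.011508504481969233
bench z [ 0.32143466 -0.24474389  0.00048572] [0.41763083 0.10434477 0.00053807]
cork [ 0.36  -0.029  0.031]
jar [0.789 0.093 0.081]
hamhead [ 0.753 -0.011  0.024]
```

Emit:
{"fn": "apply_moves", "kwargs": {
  "steps": [
    [[0,0,0],[0,0,-0.0386],0.45],
    [[0,0,0],[0,0,-0.0386],0.45],
    [[-0.0825,-0.147,0],[0,0,0],0.45],
    [[-0.0825,-0.147,0],[0,0,0],0.45],
    [[-0.0825,-0.147,0],[0,0,0],0.45],
    [[-0.0825,-0.147,0],[0,0,0],0.45],
    [[-0.0825,-0.147,0],[0,0,0],0.45],
    [[-0.0825,-0.147,0],[0,0,0],0.45]
  ]
}}

```text
clock: 0.77
eef_pos: [0.2193, 0.3072, 0.2479]
tool_rot: [-0.0, 1.0, -0.0, -0.0]
ft_force: [0.7, 0.7, -0.1]
grip_width: 0.0384
grasp_force: 0.0
```

Emit:
{"fn": "apply_moves", "kwargs": {
  "steps": [
    [[-0.0825,-0.147,0.04],[0,0,0],0.45],
    [[-0.0825,-0.147,0.04],[0,0,0],0.45],
    [[-0.0825,-0.147,0.04],[0,0,0],0.45],
    [[-0.0825,-0.147,0.04],[0,0,0],0.45],
    [[-0.0825,-0.147,0.04],[0,0,0],0.45],
    [[-0.0825,-0.147,0.04],[0,0,0],0.45],
    [[-0.0825,-0.147,0.04],[0,0,0],0.45],
    [[-0.0825,-0.147,0.04],[0,0,0],0.45]
  ]
}}

```text
clock: 1.43
eef_pos: [0.3513, 0.072, 0.1838]
tool_rot: [0.0, 1.0, 0.0, -0.0]
ft_force: [0.3, 1.2, -0.6]
grip_width: 0.0383
grasp_force: 0.0
```

Emit:
{"fn": "apply_moves", "kwargs": {
  "steps": [
    [[-0.0825,-0.147,0.04],[0,0,0],0.45],
    [[-0.0825,-0.147,0.04],[0,0,0],0.45],
    [[-0.0825,-0.147,0.04],[0,0,0],0.45],
    [[-0.0825,-0.147,0.04],[0,0,0],0.45],
    [[-0.0825,-0.147,0.04],[0,0,0],0.45],
    [[-0.0825,-0.147,0.04],[0,0,0],0.45],
    [[-0.0825,-0.147,0.04],[0,0,0],0.45],
    [[-0.0825,-0.147,0.04],[0,0,0],0.45]
  ]
}}

```text
clock: 2.1
eef_pos: [0.4832, -0.1631, 0.1194]
tool_rot: [0.0, 1.0, 0.0, -0.0]
ft_force: [1.2, -0.1, 0.7]
grip_width: 0.0383
grasp_force: 0.0
```

Emit:
{"fn": "apply_moves", "kwargs": {
  "steps": [
    [[0,0.01,0.1],[0,0,0],0.45],
    [[0,0,0.1],[0,0,0],0.45],
    [[0,0,0.1],[0,0,0],0.45],
    [[0,0,0.1],[0,0,0],0.45],
    [[0,0,0],[0,0,0],0],
    [[0,0,0],[0,0,0],0],
    [[0,0,0],[0,0,0],0],
    [[0,0,0],[0,0,0],0]
  ]
}}

```text
clock: 2.77
eef_pos: [0.4841, -0.1598, 0.0416]
tool_rot: [0.0, 1.0, -0.0, 0.001]
ft_force: [-0.0, 0.1, -0.7]
grip_width: 0.0089
grasp_force: 58.5
```

Run:
```python
from h import *
im,d=camera('side'); cv2.imwrite('pics/side1.png',cv2.resize(im[60:290,150:450,::-1],(780,598),interpolation=cv2.INTER_CUBIC)); o=bot.get_obs();print(o['grip_width'],o['grasp_force'],o['eef_pos'])
```

```text
0.008891752744120438 58.49229097366333 [ 0.48415642 -0.15983725  0.04169981]
```

View pics/side1.png

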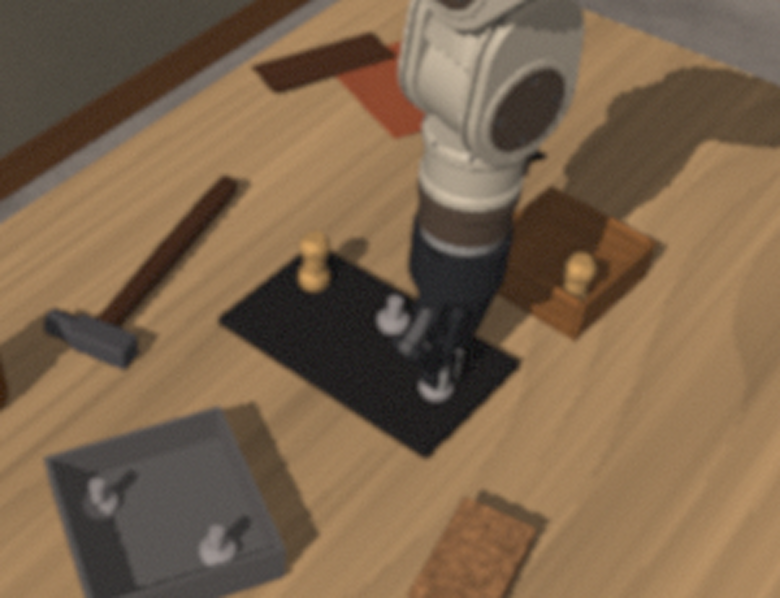

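The view shows the fingers on the near die at about (440,370). The grip reads 8.9 mm at 58 N, narrower than the 12 mm shank, so I'll lift and check that the die comes up.

Emit:
{"fn": "apply_moves", "kwargs": {
  "steps": [
    [[0,0,-0.1],[0,0,0],0],
    [[0,0,-0.1],[0,0,0],0],
    [[0,0,-0.1],[0,0,0],0],
    [[0,0,-0.1],[0,0,0],0],
    [[0,0,-0.1],[0,0,0],0],
    [[0,0,0],[0,0,0],0],
    [[0,0,0],[0,0,0],0],
    [[0,0,0],[0,0,0],0]
  ]
}}

```text
clock: 3.48
eef_pos: [0.4829, -0.1594, 0.1404]
tool_rot: [0.0, 1.0, -0.0, 0.0]
ft_force: [0.0, -0.5, -0.6]
grip_width: 0.0087
grasp_force: 58.5
```

Run:
```python
from h import *
o=bot.get_obs();p=o['eef_pos'];print(o['grip_width'],o['grasp_force'],p)
im,d=camera('side'); u,v=proj('side',p).astype(int);print(u,v)
c=im[v-60:v+60,u-78:u+78,::-1];cv2.imwrite('pics/side2.png',cv2.resize(c,(780,600),interpolation=cv2.INTER_CUBIC))
```

```text
0.008732244866213221 58.537214398384094 [ 0.48287057 -0.1594481   0.14036404]
324 169
```

View pics/side2.png

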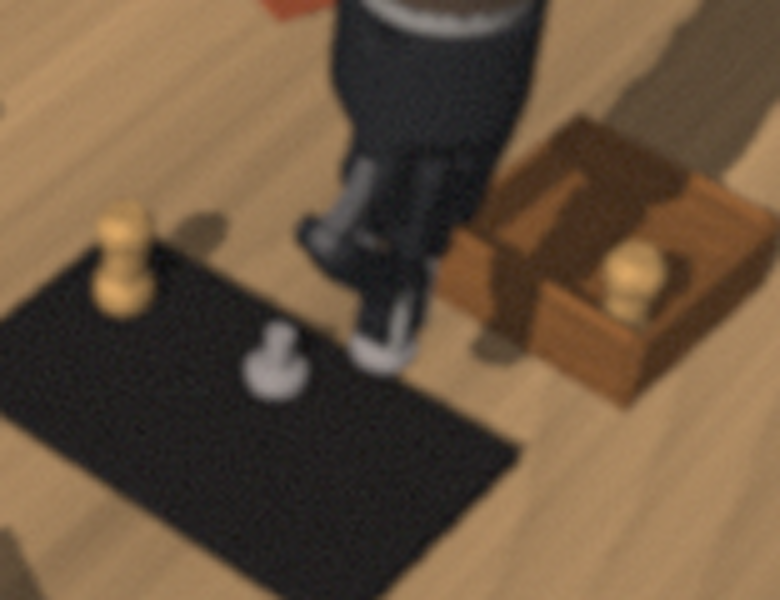

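The die is up: its flange hangs below the fingers at (383,355). Next it goes into the tote.

Emit:
{"fn": "apply_moves", "kwargs": {
  "steps": [
    [[-0.0685,0.1545,0],[0,0,0],0],
    [[-0.0685,0.1545,0],[0,0,0],0],
    [[-0.0685,0.1545,0],[0,0,0],0],
    [[-0.0685,0.1545,0],[0,0,0],0],
    [[-0.0685,0.1545,0],[0,0,0],0],
    [[-0.0685,0.1545,0],[0,0,0],0],
    [[-0.0685,0.1545,0],[0,0,0],0],
    [[0,0,0.1],[0,0,0],0]
  ]
}}

```text
clock: 4.2
eef_pos: [0.5835, 0.0626, 0.1225]
tool_rot: [-0.003, 1.0, 0.002, 0.004]
ft_force: [2.4, -0.6, 0.1]
grip_width: 0.0087
grasp_force: 58.7
```

Emit:
{"fn": "apply_moves", "kwargs": {
  "steps": [
    [[0,0,0.1],[0,0,0],0],
    [[0,0,0.1],[0,0,0],0],
    [[0,0,0.1],[0,0,0],0],
    [[0,0,0.07],[0,0,0],0],
    [[0,0,0.05],[0,0,0],0],
    [[0,0,0],[0,0,0],0],
    [[0,0,0],[0,0,0],0],
    [[0,0,0],[0,0,0],0]
  ]
}}

```text
clock: 4.87
eef_pos: [0.5794, 0.0567, 0.0368]
tool_rot: [0.0, 1.0, 0.0, 0.0]
ft_force: [0.3, 0.7, -0.5]
grip_width: 0.0089
grasp_force: 64.2
```

Emit:
{"fn": "apply_moves", "kwargs": {
  "steps": [
    [[0,0,0.01],[0,0,0],0],
    [[0,0,0],[0,0,0],0.3],
    [[0,0,0],[0,0,0],0.3],
    [[0,0,0],[0,0,0],0.3],
    [[0,0,-0.05],[0,0,0],0.3],
    [[0,0,-0.1],[0,0,0],0.3],
    [[0,0,-0.12],[0,0,0],0.3],
    [[0,0,-0.12],[0,0,0],0.4]
  ]
}}

```text
clock: 5.53
eef_pos: [0.5786, 0.0567, 0.1136]
tool_rot: [0.0, 1.0, -0.0, -0.0]
ft_force: [0.8, 0.0, 0.1]
grip_width: 0.0337
grasp_force: 0.0
```

Run:
```python
from h import *
im,d=camera('top'); C=cloud('top',d)
o=bot.get_obs();p=o['eef_pos'];print(o['grip_width'],p)
im,d=camera('side'); D=cloud('side',d)
for n,x,y,z in(('die1',.559,-.199,.03),('slick',.647,-.1945,.055),('c',.579,.057,.024)):
  for K in(C,D):
    q=K.reshape(-1,3);q=q[(np.hypot(q[:,0]-x,q[:,1]-y)<.02)&(q[:,2]>z)&(q[:,2]<.072)];print(n,len(q),np.median(q,0).round(4) if len(q) else'')
```

```text
0.03441142729395303 [0.58200315 0.05700111 0.11952854]
die1 21 [ 0.5582 -0.199   0.0408]
die1 34 [ 0.5593 -0.1986  0.0412]
slick 92 [ 0.6465 -0.1968  0.0641]
slick 95 [ 0.6473 -0.1929  0.0652]
c 0 
c 39 [0.5798 0.0572 0.0349]
```

Emit:
{"fn": "apply_moves", "kwargs": {
  "steps": [
    [[0.013,-0.16,0],[0,0,0],0.45],
    [[0.013,-0.16,0],[0,0,0],0.45],
    [[0.013,-0.16,0],[0,0,0],0.45],
    [[0.013,-0.16,0],[0,0,0],0.45],
    [[0.013,-0.16,0],[0,0,0],0.45],
    [[0.013,-0.16,0],[0,0,0],0.45],
    [[0.013,-0.16,0],[0,0,0],0.45],
    [[0.013,-0.16,0],[0,0,0],0.45]
  ]
}}

```text
clock: 6.3
eef_pos: [0.5576, -0.2007, 0.1125]
tool_rot: [0.0, 1.0, 0.0, -0.0]
ft_force: [0.4, 1.2, -0.5]
grip_width: 0.0386
grasp_force: 0.0
```

Emit:
{"fn": "apply_moves", "kwargs": {
  "steps": [
    [[0,0,0],[0,0,0],0.45],
    [[0,0,0.1],[0,0,0],0.45],
    [[0,0,0.1],[0,0,0],0.45],
    [[0,0,0.1],[0,0,0],0.45],
    [[0,0,0.06],[0,0,0],0.45],
    [[0,0,0],[0,0,0],0.45],
    [[0,0,0],[0,0,0],0.45],
    [[0,0,0],[0,0,0],0.45]
  ]
}}

```text
clock: 6.97
eef_pos: [0.5588, -0.1993, 0.0412]
tool_rot: [0.0, 1.0, -0.0, 0.001]
ft_force: [-0.4, 0.4, 0.8]
grip_width: 0.0385
grasp_force: 0.0
```

Emit:
{"fn": "apply_moves", "kwargs": {
  "steps": [
    [[0,0,0],[0,0,0],0],
    [[0,0,0],[0,0,0],0],
    [[0,0,0],[0,0,0],0],
    [[0,0,0],[0,0,0],0],
    [[0,0,-0.1],[0,0,0],0],
    [[0,0,-0.12],[0,0,0],0],
    [[0,0,-0.12],[0,0,0],0],
    [[0,0,-0.12],[0,0,0],0]
  ]
}}

```text
clock: 7.63
eef_pos: [0.5577, -0.1991, 0.133]
tool_rot: [0.0, 1.0, 0.0, -0.001]
ft_force: [-0.1, 0.2, -0.1]
grip_width: 0.0084
grasp_force: 58.5
```

Emit:
{"fn": "apply_moves", "kwargs": {
  "steps": [
    [[-0.005,0.187,0],[0,0,0],0],
    [[-0.005,0.187,0],[0,0,0],0],
    [[-0.005,0.187,0],[0,0,0],0],
    [[-0.005,0.187,0],[0,0,0],0],
    [[-0.005,0.187,0],[0,0,0],0],
    [[-0.005,0.187,0],[0,0,0],0],
    [[-0.005,0.187,0],[0,0,0],0],
    [[-0.005,0.187,0],[0,0,0],0]
  ]
}}

```text
clock: 8.3
eef_pos: [0.5658, 0.1016, 0.1324]
tool_rot: [0.0, 1.0, -0.0, -0.0]
ft_force: [0.2, -0.6, -0.4]
grip_width: 0.0086
grasp_force: 58.6
```

Run:
```python
from h import *
o=bot.get_obs();p=o['eef_pos'];print(o['grip_width'],p)
im,d=camera('side'); D=cloud('side',d)
for n,x,y,z in(('die1',.559,-.199,.02),('slick',.647,-.1945,.055)):
  for K in(D,):
    q=K.reshape(-1,3);q=q[(np.hypot(q[:,0]-x,q[:,1]-y)<.02)&(q[:,2]>z)&(q[:,2]<.072)];print(n,len(q),np.median(q,0).round(4) if len(q) else'')
```

```text
0.00859036481847287 [0.56579898 0.10161718 0.13236696]
die1 0 
slick 99 [ 0.6468 -0.1925  0.0652]
```

Emit:
{"fn": "apply_moves", "kwargs": {
  "steps": [
    [[0,-0.005,0.1],[0,0,0],0],
    [[0,0,0.1],[0,0,0],0],
    [[0,0,0.1],[0,0,0],0],
    [[0,0,0.1],[0,0,0],0],
    [[0,0,0.06],[0,0,0],0],
    [[0,0,0.02],[0,0,0],0],
    [[0,0,0],[0,0,0],0],
    [[0,0,0],[0,0,0],0]
  ]
}}

```text
clock: 9.02
eef_pos: [0.5666, 0.0988, 0.0368]
tool_rot: [0.0, 1.0, 0.0, 0.0]
ft_force: [0.3, -0.8, -1.0]
grip_width: 0.0087
grasp_force: 58.8
```

Emit:
{"fn": "apply_moves", "kwargs": {
  "steps": [
    [[0,0,0],[0,0,0],0.3],
    [[0,0,0],[0,0,0],0.3],
    [[0,0,0],[0,0,0],0.3],
    [[0,0,-0.05],[0,0,0],0.3],
    [[0,0,-0.1],[0,0,0],0.3],
    [[0,0,-0.12],[0,0,0],0.3],
    [[0,0,-0.12],[0,0,0],0.4],
    [[0,0,-0.12],[0,0,0],0.4]
  ]
}}

```text
clock: 9.68
eef_pos: [0.5662, 0.0989, 0.1404]
tool_rot: [0.0, 1.0, 0.0, 0.0]
ft_force: [0.7, 0.0, -0.5]
grip_width: 0.0344
grasp_force: 0.0
```

Emit:
{"fn": "apply_moves", "kwargs": {
  "steps": [
    [[-0.045,-0.163,0],[0,0,0],0.6],
    [[-0.045,-0.163,0],[0,0,0],0.6],
    [[-0.045,-0.163,0],[0,0,0],0.6],
    [[-0.045,-0.163,0],[0,0,0],0.6],
    [[-0.045,-0.163,0],[0,0,0],0.6],
    [[-0.045,-0.163,0],[0,0,0],0.6],
    [[-0.045,-0.163,0],[0,0,0],0.6],
    [[-0.045,-0.163,0],[0,0,0],0.6]
  ]
}}

```text
clock: 10.35
eef_pos: [0.6385, -0.1636, 0.1397]
tool_rot: [0.0, 1.0, -0.0, 0.001]
ft_force: [0.5, -0.3, 0.3]
grip_width: 0.0506
grasp_force: 0.0
```

Emit:
{"fn": "apply_moves", "kwargs": {
  "steps": [
    [[-0.045,-0.163,0],[0,0,0],0.6],
    [[0,0,0],[0,0,0],0.6],
    [[0,0,0.1],[0,0,0],0.6],
    [[0,0,0.1],[0,0,0],0.6],
    [[0,0,0.1],[0,0,0],0.6],
    [[0,0,0.1],[0,0,0],0.6],
    [[0,0,0.02],[0,0,0],0.6],
    [[0,0,0],[0,0,0],0.6]
  ]
}}

```text
clock: 11.02
eef_pos: [0.6457, -0.1938, 0.053]
tool_rot: [0.0, 1.0, 0.001, -0.002]
ft_force: [-0.9, 0.2, 0.1]
grip_width: 0.0514
grasp_force: 0.0
```

Emit:
{"fn": "apply_moves", "kwargs": {
  "steps": [
    [[0,0,0],[0,0,0],0.1],
    [[0,0,0],[0,0,0],0.1],
    [[0,0,0],[0,0,0],0.1],
    [[0,0,0],[0,0,0],0.1],
    [[0,0,0],[0,0,0],0.1],
    [[0,0,0],[0,0,0],0.1],
    [[0,0,0],[0,0,0],0.1],
    [[0,0,0],[0,0,0],0.1]
  ]
}}

```text
clock: 11.68
eef_pos: [0.6485, -0.1948, 0.0566]
tool_rot: [0.0, 1.0, -0.0, 0.002]
ft_force: [0.0, 0.2, 7.4]
grip_width: 0.0255
grasp_force: 59.0
```

Emit:
{"fn": "apply_moves", "kwargs": {
  "steps": [
    [[0,0,-0.08],[0,0,0],0.1],
    [[0,0,-0.1],[0,0,0],0.1],
    [[0,0,-0.1],[0,0,0],0.1],
    [[0,0,-0.1],[0,0,0],0.1],
    [[0,0,-0.1],[0,0,0],0.1],
    [[0,0,0],[0,0,0],0.1],
    [[0,0,0],[0,0,0],0.1],
    [[0,0,0],[0,0,0],0.1]
  ]
}}

```text
clock: 12.35
eef_pos: [0.6466, -0.1943, 0.1494]
tool_rot: [0.0, 1.0, 0.0, -0.001]
ft_force: [0.5, -0.3, -0.5]
grip_width: 0.0249
grasp_force: 59.1
```

Run:
```python
from h import *
o=bot.get_obs();p=o['eef_pos'];print(o['grip_width'],p)
im,d=camera('side'); u,v=proj('side',p).astype(int);print(u,v)
c=im[v-45:v+45,u-60:u+60,::-1];cv2.imwrite('pics/side3.png',cv2.resize(c,(600,450),interpolation=cv2.INTER_CUBIC))
```

```text
0.02488618007013605 [ 0.64662535 -0.19433848  0.14943279]
272 124
```

View pics/side3.png

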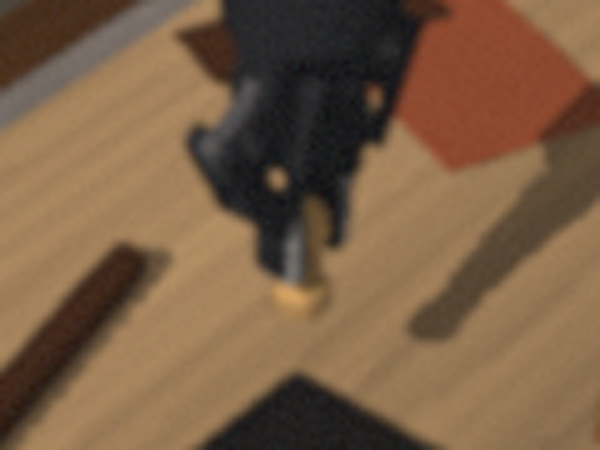

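The slicker is held upright, with its foot at (300,295) below the fingers. It goes to the bin next.

Emit:
{"fn": "apply_moves", "kwargs": {
  "steps": [
    [[0.0885,-0.1065,0],[0,0,0],0.1],
    [[0.0885,-0.1065,0],[0,0,0],0.1],
    [[0.0885,-0.1065,0],[0,0,0],0.1],
    [[0.0885,-0.1065,0],[0,0,0],0.1],
    [[0.0885,-0.1065,0],[0,0,0],0.1],
    [[0.0885,-0.1065,0],[0,0,0],0.1],
    [[0.0885,-0.1065,0],[0,0,0],0.1],
    [[0.0885,-0.1065,0],[0,0,0],0.1]
  ]
}}

```text
clock: 13.07
eef_pos: [0.5036, -0.3651, 0.1484]
tool_rot: [0.0, 1.0, 0.001, -0.001]
ft_force: [0.3, 0.0, -0.1]
grip_width: 0.0253
grasp_force: 59.1
```

Emit:
{"fn": "apply_moves", "kwargs": {
  "steps": [
    [[0,0,0.04],[0,0,0],0.1],
    [[0,0,0.1],[0,0,0],0.1],
    [[0,0,0.1],[0,0,0],0.1],
    [[0,0,0.1],[0,0,0],0.1],
    [[0,0,0.1],[0,0,0],0.1],
    [[0,0,0.03],[0,0,0],0.1],
    [[0,0,0.02],[0,0,0],0.1],
    [[0,0,0],[0,0,0],0.1]
  ]
}}

```text
clock: 13.73
eef_pos: [0.5051, -0.3639, 0.0515]
tool_rot: [-0.0, 1.0, 0.001, -0.001]
ft_force: [0.5, -0.7, -0.0]
grip_width: 0.0252
grasp_force: 59.2
```

Emit:
{"fn": "apply_moves", "kwargs": {
  "steps": [
    [[0,0,0.01],[0,0,0],0.1],
    [[0,0,0],[0,0,0],0.42],
    [[0,0,0],[0,0,0],0.42],
    [[0,0,0],[0,0,0],0.42],
    [[0,0,0],[0,0,0],0.42],
    [[0,0,-0.05],[0,0,0],0.42],
    [[0,0,-0.1],[0,0,0],0.42],
    [[0,0,-0.1],[0,0,0],0.42]
  ]
}}

```text
clock: 14.4
eef_pos: [0.5048, -0.3644, 0.1006]
tool_rot: [0.0, 1.0, 0.001, -0.001]
ft_force: [0.3, 0.8, 0.2]
grip_width: 0.0356
grasp_force: 0.0
```

Emit:
{"fn": "apply_moves", "kwargs": {
  "steps": [
    [[0,0,-0.1],[0,0,0],0.45],
    [[0,0.16,-0.05],[0,0,0],0.45],
    [[0,0.16,-0.05],[0,0,0],0.45],
    [[0,0.16,-0.05],[0,0,0],0.45],
    [[0,0.16,0],[0,0,0],0.45],
    [[0,0.16,0],[0,0,0],0.45],
    [[0,0.16,0],[0,0,0],0.45],
    [[0,0.16,0],[0,0,0],0.45]
  ]
}}

```text
clock: 15.07
eef_pos: [0.5056, -0.1395, 0.1516]
tool_rot: [0.0, 1.0, -0.0, 0.001]
ft_force: [0.4, -0.2, -0.6]
grip_width: 0.0386
grasp_force: 0.0
```

Run:
```python
from h import *
print(bot.get_obs()['joint_pos'].round(2))
T,dt=camera('top');S,ds=camera('side')
cv2.imwrite('pics/side4.png',cv2.resize(S[100:360,130:430,::-1],(690,598),interpolation=cv2.INTER_CUBIC))
ct,cs=cloud('top',dt),cloud('side',ds)
import itertools
for nm,C,im in(('t',ct,T),('s',cs,S)):
    d=np.hypot(C[...,0]-.567,C[...,1]-.095); sat=cv2.cvtColor(im,cv2.COLOR_RGB2HSV)[...,1]
    m=(d<.2)&(C[...,2]>.032)&(C[...,2]<.046)&(sat<90)&(C[...,0]<.6)&(C[...,1]>.2); p=C[m]
    vx,vy,x0,y0=cv2.fitLine(p[:,:2].astype(np.float32),cv2.DIST_HUBER,0,1e-4,1e-4).ravel()
    print(nm,'handle',len(p),x0,y0,np.degrees(np.arctan2(vy,vx)),p[np.argmax(p[:,1])].round(4),np.median(p[:,2]))
    m=(d<.101)&(C[...,2]>.034)&(C[...,2]<.046); q=C[m][:,:2]
    # wall fit: rotate by yaw, robust edges
    for yaw in(60,61,62,63,64):
        a=np.radians(yaw);l=(q)@np.array([[np.cos(a),-np.sin(a)],[np.sin(a),np.cos(a)]])
        lo,hi=np.percentile(l,2,0),np.percentile(l,98,0);c=(lo+hi)/2
        print(yaw,(hi-lo).round(4),(np.array([[np.cos(a),-np.sin(a)],[np.sin(a),np.cos(a)]])@c).round(4))
```

```text
[-0.27  0.35 -0.11  1.11  0.   -0.27]
t handle 143 0.52438456 0.23526497 -74.18948 [0.5195 0.2699 0.0391] 0.03904734533923527
60 [0.1484 0.1487] [0.5674 0.09  ]
61 [0.1481 0.1474] [0.5677 0.0899]
62 [0.1482 0.1479] [0.5675 0.0901]
63 [0.1495 0.1487] [0.5676 0.0903]
64 [0.1511 0.15  ] [0.5679 0.0905]
s handle 320 0.5257032 0.2379172 -73.5353 [0.5242 0.2701 0.0326] 0.040785265619175934
60 [0.1476 0.1499] [0.5697 0.0902]
61 [0.1472 0.149 ] [0.5703 0.0901]
62 [0.1473 0.1491] [0.5703 0.0902]
63 [0.1483 0.1497] [0.5701 0.0906]
64 [0.1496 0.1509] [0.5702 0.0909]
```

View pics/side4.png

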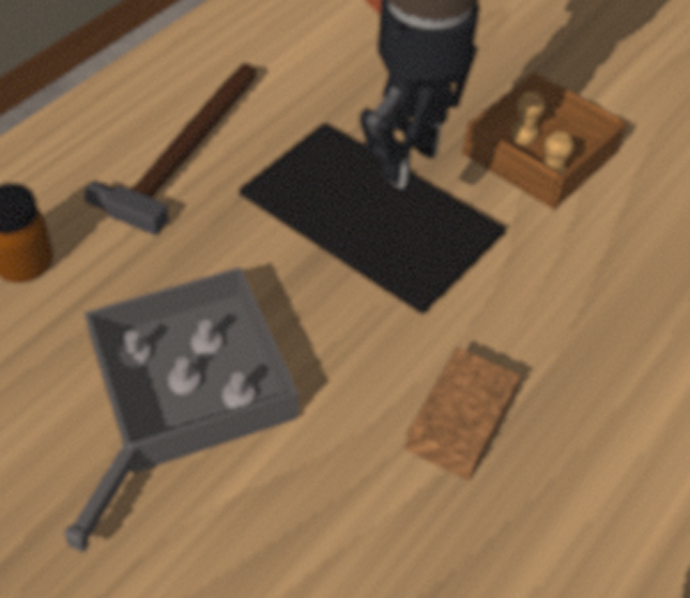

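All four dies stand in the tote (about (138,345), (207,335), (183,375) and (238,388)), both slickers stand in the bin, and the pad is clear. Next is the handle.

Emit:
{"fn": "apply_moves", "kwargs": {
  "steps": [
    [[-0.0102,0.1676,0],[0,0,0],0.45],
    [[-0.0102,0.1676,0],[0,0,0],0.45],
    [[-0.0102,0.1676,0],[0,0,0],0.45],
    [[-0.0102,0.1676,0],[0,0,0],0.45],
    [[-0.0102,0.1676,0],[0,0,0],0.45],
    [[-0.0102,0.1676,0],[0,0,0],0.45],
    [[-0.0102,0.1676,0],[0,0,0],0.45],
    [[-0.0102,0.1676,0],[0,0,0],0.45]
  ]
}}

```text
clock: 15.83
eef_pos: [0.5225, 0.1282, 0.1513]
tool_rot: [0.001, 1.0, -0.0, 0.001]
ft_force: [0.9, 0.2, 0.0]
grip_width: 0.0384
grasp_force: 0.0
```

Emit:
{"fn": "apply_moves", "kwargs": {
  "steps": [
    [[-0.0102,0.1676,0],[0,0,0],0.45],
    [[-0.0102,0.1676,0],[0,0,0],0.45],
    [[-0.0102,0.1676,0],[0,0,0],0.45],
    [[0,0,0],[0,0,0.0372],0.45],
    [[0,0,0],[0,0,0.0372],0.45],
    [[0,0,0],[0,0,0.0372],0.45],
    [[0,0,0],[0,0,0.0372],0.45],
    [[0,0,0],[0,0,0.0372],0.45]
  ]
}}

```text
clock: 16.5
eef_pos: [0.5288, 0.2274, 0.151]
tool_rot: [0.291, 0.957, 0.0, 0.0]
ft_force: [-0.8, 0.3, 0.1]
grip_width: 0.0384
grasp_force: 0.0
```

Emit:
{"fn": "apply_moves", "kwargs": {
  "steps": [
    [[0,0,0],[0,0,0.0372],0.45],
    [[0,0,0],[0,0,0.0372],0.45],
    [[0,0,0],[0,0,0.0372],0.45],
    [[0,0,0],[0,0,0.0372],0.45],
    [[0,0,0],[0,0,0.0372],0.45],
    [[0,0,0],[0,0,0.0372],0.45],
    [[0,0,0],[0,0,0],0.45],
    [[0,0,0],[0,0,0],0.45]
  ]
}}

```text
clock: 17.17
eef_pos: [0.5287, 0.2274, 0.1509]
tool_rot: [0.599, 0.801, 0.0, 0.0]
ft_force: [-0.2, -0.9, 0.5]
grip_width: 0.0386
grasp_force: 0.0
```

Run:
```python
from h import *
o=bot.get_obs();print(o['joint_pos'].round(2),o['eef_pos'].round(4));print(R.from_quat(o['tool_rot']).as_matrix().round(3))
```

```text
[ 0.41  0.45  0.04  1.16 -0.    1.69] [0.5287 0.2274 0.1509]
[[-0.283  0.959  0.001]
 [ 0.959  0.283  0.   ]
 [-0.     0.001 -1.   ]]
```

Emit:
{"fn": "apply_moves", "kwargs": {
  "steps": [
    [[0,0,0.1],[0,0,0],0.45],
    [[0,0,0.1],[0,0,0],0.45],
    [[0,0,0.1],[0,0,0],0.45],
    [[0,0,0.1],[0,0,0],0.45],
    [[0,0,0.1],[0,0,0],0.45],
    [[0,0,0.08],[0,0,0],0.45],
    [[0,0,0.025],[0,0,0],0.45],
    [[0,0,0],[0,0,0],0.45]
  ]
}}

```text
clock: 17.83
eef_pos: [0.5271, 0.2271, 0.0279]
tool_rot: [0.599, 0.801, -0.002, -0.001]
ft_force: [0.4, -0.4, -0.5]
grip_width: 0.0381
grasp_force: 0.0
```

Emit:
{"fn": "apply_moves", "kwargs": {
  "steps": [
    [[0,0,0],[0,0,0],0],
    [[0,0,0],[0,0,0],0],
    [[0,0,0],[0,0,0],0],
    [[0,0,0],[0,0,0],0],
    [[0,0,0],[0,0,0],0],
    [[0,0,0],[0,0,0],0],
    [[0,0,0],[0,0,0],0],
    [[0,0,0],[0,0,0],0]
  ]
}}

```text
clock: 18.5
eef_pos: [0.5293, 0.2284, 0.0309]
tool_rot: [0.599, 0.8, 0.001, 0.001]
ft_force: [-0.8, -0.8, 5.4]
grip_width: 0.011
grasp_force: 60.3
```

Emit:
{"fn": "apply_moves", "kwargs": {
  "steps": [
    [[-0.0035,0,-0.0272],[0,0.00695,0],0],
    [[-0.0035,0,-0.0272],[0,0.00695,0],0],
    [[-0.0035,0,-0.0272],[0,0.00695,0],0],
    [[-0.0035,0,-0.0272],[0,0.00695,0],0],
    [[-0.0035,0,-0.0272],[0,0.00695,0],0],
    [[-0.0035,0,-0.0272],[0,0.00695,0],0],
    [[-0.0035,0,-0.0272],[0,0.00695,0],0],
    [[-0.0035,0,-0.0272],[0,0.00695,0],0]
  ]
}}

```text
clock: 19.17
eef_pos: [0.5306, 0.219, 0.0728]
tool_rot: [0.597, 0.797, 0.053, -0.071]
ft_force: [0.5, -0.2, -1.3]
grip_width: 0.0112
grasp_force: 59.3
```

Emit:
{"fn": "apply_moves", "kwargs": {
  "steps": [
    [[-0.0035,0,-0.0272],[0,0.00695,0],0],
    [[-0.0035,0,-0.0272],[0,0.00695,0],0],
    [[-0.0035,0,-0.0272],[0,0.00695,0],0],
    [[-0.0035,0,-0.0272],[0,0.00695,0],0],
    [[-0.0035,0,-0.0272],[0,0.00695,0],0],
    [[-0.0035,0,-0.0272],[0,0.00695,0],0],
    [[-0.0035,0,-0.0272],[0,0.00695,0],0],
    [[-0.0035,0,-0.0272],[0,0.00695,0],0]
  ]
}}

```text
clock: 19.83
eef_pos: [0.5351, 0.2033, 0.1133]
tool_rot: [0.59, 0.788, 0.105, -0.14]
ft_force: [0.7, -1.0, -1.9]
grip_width: 0.0113
grasp_force: 59.3
```

Run:
```python
from h import *
o=bot.get_obs();print(o['joint_pos'].round(2),o['eef_pos'].round(4),o['ft_force'].round(1),o['grip_width']);print(R.from_quat(o['tool_rot']).as_matrix().round(3))
S,d=camera('side')
cv2.imwrite('pics/side5.png',cv2.resize(S[170:370,110:370,::-1],(780,600),interpolation=cv2.INTER_CUBIC))
```

```text
[ 0.19  0.5  -0.03  1.08  0.35  1.47] [0.5351 0.2033 0.1133] [ 0.7 -1.  -1.9] 0.011322899762042033
[[-0.264  0.96  -0.097]
 [ 0.901  0.281  0.33 ]
 [ 0.344 -0.    -0.939]]
```

View pics/side5.png

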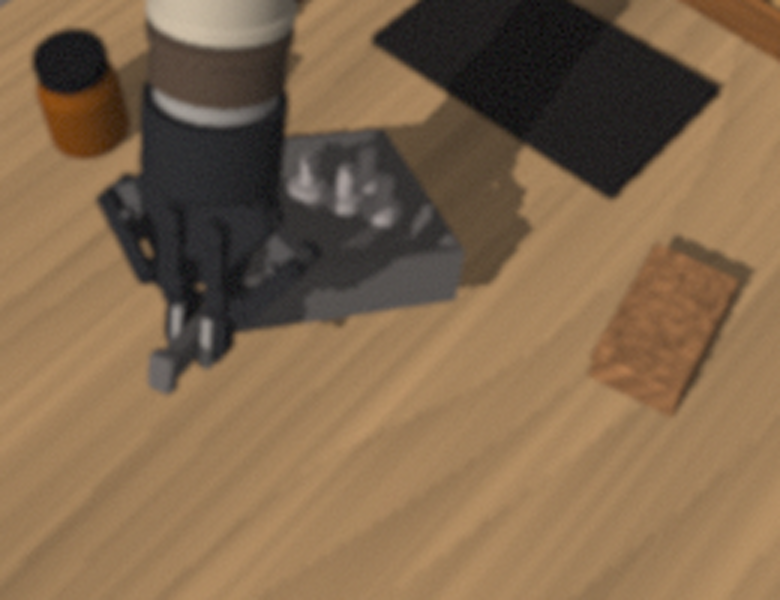

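At 20° the dies, at about (300–390, 180–210), are already sliding towards the far corner. I'll continue to 30°.

Emit:
{"fn": "apply_moves", "kwargs": {
  "steps": [
    [[-0.0035,0,-0.0272],[0,0.00695,0],0],
    [[-0.0035,0,-0.0272],[0,0.00695,0],0],
    [[-0.0035,0,-0.0272],[0,0.00695,0],0],
    [[-0.0035,0,-0.0272],[0,0.00695,0],0],
    [[-0.0035,0,-0.0272],[0,0.00695,0],0],
    [[-0.0035,0,-0.0272],[0,0.00695,0],0],
    [[-0.0035,0,-0.0272],[0,0.00695,0],0],
    [[-0.0035,0,-0.0272],[0,0.00695,0],0]
  ]
}}

```text
clock: 20.55
eef_pos: [0.5417, 0.1814, 0.1507]
tool_rot: [0.579, 0.773, 0.156, -0.208]
ft_force: [-0.0, -0.0, -0.7]
grip_width: 0.0109
grasp_force: 59.3
```

Emit:
{"fn": "apply_moves", "kwargs": {
  "steps": [
    [[0,0,0],[0,0,0],0],
    [[0,0,0],[0,0,0],0],
    [[0,0,0],[0,0,0],0],
    [[0,0,0],[0,0,0],0],
    [[0,0,0],[0,0,0],0],
    [[0,0,0],[0,0,0],0],
    [[0,0,0],[0,0,0],0],
    [[0,0,0],[0,0,0],0]
  ]
}}

```text
clock: 21.22
eef_pos: [0.5414, 0.1818, 0.1502]
tool_rot: [0.579, 0.773, 0.155, -0.207]
ft_force: [0.5, -0.4, -2.8]
grip_width: 0.0106
grasp_force: 59.2
```

Run:
```python
from h import *
o=bot.get_obs();print(o['eef_pos'].round(4),o['ft_force'].round(1),o['grip_width']);print(R.from_quat(o['tool_rot']).as_matrix().round(3))
S,ds=camera('side');T,dt=camera('top')
cv2.imwrite('pics/f.png',np.hstack([cv2.resize(S[170:320,150:290,::-1],(420,450),interpolation=cv2.INTER_CUBIC),cv2.resize(T[140:280,120:260,::-1],(380,450),interpolation=cv2.INTER_CUBIC)]))
C=cloud('side',ds)[170:320,150:290]; sat=cv2.cvtColor(S,cv2.COLOR_RGB2HSV)[170:320,150:290,1]
# floor plane & bright dies, in tote frame guess
for yx in((.598,-.0105),):
    h=np.array([-.281,.96]);rel=C[...,:2]-np.array(yx);a=rel@h;b=rel@np.array([.96,.281])
    m=(a>.09)&(a<.13)&(abs(b)<.06)&(C[...,2]>.03)&(C[...,2]<.12);print(m.sum())
    A=np.c_[a[m],b[m],np.ones(m.sum())];z=C[...,2][m]
    for _ in range(5):
        x=np.linalg.lstsq(A,z,rcond=None)[0];r=A@x-z;k=abs(r)<.004;A,z=A[k],z[k]
    print(len(z),x,np.degrees(np.arctan(x[:2])))
```

```text
[0.5414 0.1818 0.1502] [ 0.5 -0.4 -2.8] 0.010632681907092191
[[-0.244  0.96  -0.141]
 [ 0.831  0.282  0.48 ]
 [ 0.5   -0.    -0.866]]
227
39 [-0.10648879  0.40353226  0.136743  ] [-6.078451   21.97566542]
```

View pics/f.png

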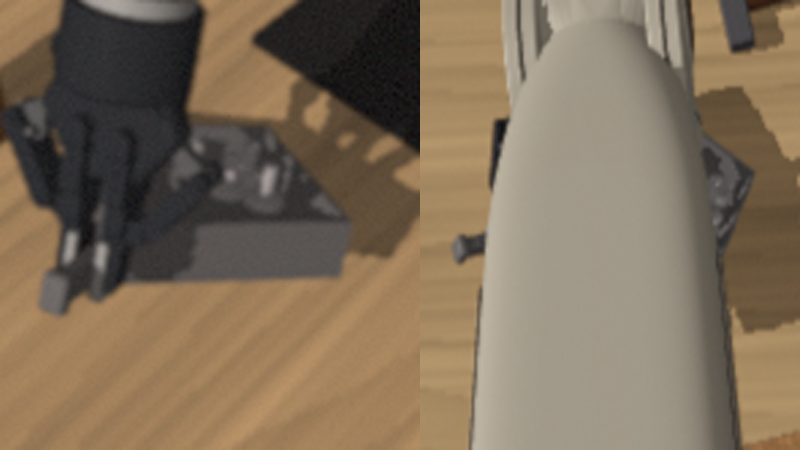

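Run:
```python
from h import *
o=bot.get_obs();M=R.from_quat(o['tool_rot']).as_matrix();p=o['eef_pos']
S,ds=camera('side');T,dt=camera('top')
for n,im,d in(('side',S,ds),('top',T,dt)):
    L=(cloud(n,d)-p)@M   # tool frame: x along diag, y across, z down
    a=L[...,0]+.244; b=L[...,1]; hgt=.025-L[...,2]  # from inner corner, height above floor
    inside=(a>-.005)&(a<.2)&(abs(b)<np.minimum(np.maximum(a,0),.198-a)-.004)
    fl=inside&(abs(hgt)<.004); st=inside&(hgt>.006)&(hgt<.034)
    print(n,'floor',fl.sum(),np.median(hgt[fl]) if fl.sum() else'', 'a range floor',np.percentile(a[fl],[5,50,95]).round(3) if fl.sum() else'')
    if fl.sum(): 
        A=np.c_[a[fl],b[fl],np.ones(fl.sum())];print('resid slopes deg',np.degrees(np.linalg.lstsq(A,hgt[fl],rcond=None)[0][:2]).round(2))
    H,xe,ye=np.histogram2d(a[st],b[st],bins=[np.arange(0,.15,.01),np.arange(-.06,.061,.01)]);print(H.astype(int))
    F=np.histogram2d(a[fl],b[fl],bins=[np.arange(0,.15,.01),np.arange(-.06,.061,.01)])[0];print(F.astype(int))
    if n=='side':
        c=im.copy()
        sx=cv2.resize(im[195:265,195:285,::-1],(765,595),interpolation=cv2.INTER_CUBIC)
        for P in((-.244,0,.025),(-.145,.099,.025),(-.145,-.099,.025)):
            u,v=proj('side',p+M@np.array(P)); print('corner px',u,v); cv2.circle(sx,(int((u-195)*8.5),int((v-195)*8.5)),4,(0,0,255),-1)
        cv2.imwrite('pics/g.png',np.clip(sx.astype(float)*1.6,0,255).astype(np.uint8))
```

```text
side floor 289 -8.917917289281985e-05 a range floor [0.053 0.071 0.104]
resid slopes deg [-1.1   0.07]
[[ 0  0  0  0  0  1  2  0  0  0  0  0]
 [ 0  0  0  0  0  5  2  1  0  0  0  0]
 [ 0  0  0  0  2 40 24  0  1  0  0  0]
 [ 0  0  0  1  0  7  1  0  0  0  0  0]
 [ 0  0 17 26  8 16  6  0  3  3  0  0]
 [ 0  0 10 39  5 31 24  0  8  2  2  0]
 [ 0  0  0  1  0  2  2  0  0  0  0  0]
 [ 0  0  0  0  0  0  0  0  0  0  0  0]
 [ 0  0  0  0  0  0  0  0  0  0  0  0]
 [ 0  0  0  0  0  0  0  0  0  0  0  0]
 [ 0  0  0  0  0  0  0  0  0  0  0  0]
 [ 0  0  0  0  0  0  0  0  0  0  0  0]
 [ 0  0  0  0  0  0  0  0  0  0  0  0]
 [ 0  0  0  0  0  0  0  0  0  0  0  0]]
[[ 0  0  0  0  0  0  0  0  0  0  0  0]
 [ 0  0  0  0  0  0  0  0  0  0  0  0]
 [ 0  0  0  0  1  0  0  0  0  0  0  0]
 [ 0  0  0  0  0  2  0  0  0  0  0  0]
 [ 0  2  2  0  1  0  0  0  0  0  0  0]
 [ 0  7 17  9 12  9  2  1  0  0  7  1]
 [ 0  0  7  9 10 14 15  0  0  1  8  2]
 [ 0  0  0  6 10  9  8  2  0 12  7  0]
 [ 0  0  0  0  8 11 11  0  0  9  4  0]
 [ 0  0  0  0  0  7 11  0  1 11  0  0]
 [ 0  0  0  0  0  0  7  0  2  7  0  0]
 [ 0  0  0  0  0  0  
[... 565 characters left out ...]
0  0  0]
 [ 0  0  0  0  0  0  0  0  0  0  0  0]
 [ 0  0  0  0  0  0  0  0  0  0  0  0]
 [ 0  0  0  0  0  0  0  0  0  0  0  0]
 [ 0  0  0  0  0  0  0  0  0  0  0  0]
 [ 0  0  0  0  0  0  0  0  0  0  0  0]
 [ 0  0  0  0  0  0  0  0  0  0  0  0]
 [ 0  0  0  0  0  0  0  0  0  0  0  0]
 [ 0  0  0  0  0  0  0  0  0  0  0  0]]
[[0 0 0 0 0 0 0 0 0 0 0 0]
 [0 0 0 0 1 1 2 3 0 0 0 0]
 [0 0 0 0 5 2 2 6 0 0 0 0]
 [0 0 0 0 2 0 0 0 0 0 0 0]
 [0 0 0 0 0 0 0 0 0 0 0 0]
 [0 0 0 0 0 0 0 0 0 0 0 0]
 [0 0 0 0 0 0 0 0 0 0 0 0]
 [0 0 0 0 0 0 0 0 0 0 0 0]
 [0 0 0 0 0 0 0 0 0 0 0 0]
 [0 0 0 0 0 0 0 0 0 0 0 0]
 [0 0 0 0 0 0 0 0 0 0 0 0]
 [0 0 0 0 0 0 0 0 0 0 0 0]
 [0 0 0 0 0 0 0 0 0 0 0 0]
 [0 0 0 0 0 0 0 0 0 0 0 0]]
```

View pics/g.png

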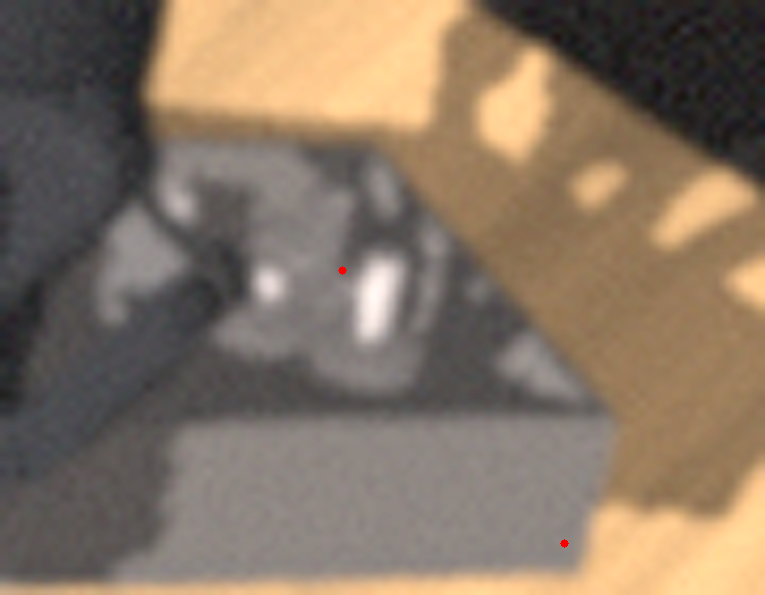

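The four dies sit as a tight cluster in the low corner, about 20 to 50 mm from it along the diagonal. One is at the corner, one on each side and one behind. The tote leans about 29 to 30° and is still held, so I'm handing in.

```bash
python3 -c "
from workcell import bot
print(bot.job_done())"
```

```text
the job is handed in; nothing more can be done
None
```

I handed the job in at about 21 s: both stray dies are in the tote, the slicker is in the bin, and the arm is holding the tote at about 30° with all four dies together in the low corner; the hammer, jar and cork block were not touched.

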